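# Nest the washed canapé cutters back in their tins

## Task

The canapé cutters are back from the wash and stand mixed up on the cutting board. Put the three round ones in the round tin and the two square ones in the square tin, each set standing upright on the floor of its tin, one cutter inside the other. Set them down without dropping them, because the edges dent, and leave the spice jar and the timer where they are.

Things in the scene. Friction and masses are not known exactly. Their poses are not given: they have to be found in the camera images.
- round_small: The smallest of three round cutters: plain steel tube, 30 mm outside and 26 mm inside diameter. 50 mm high, open at both ends; loose, starts upright on the white cutting board (top 15 mm above the worktop). Origin: centre of its lower edge, z up. The 7 mm gap between nested cutters is too narrow for fingers: held from outside, they can only be nested smallest first, the bigger lowered over it.
- round_mid: The middle of three round cutters: plain steel tube, 48 mm outside and 44 mm inside diameter. 50 mm high, open at both ends; loose, starts upright on the white cutting board (top 15 mm above the worktop). Origin: centre of its lower edge, z up. 
- round_large: The largest of three round cutters: plain steel tube, 66 mm outside and 62 mm inside diameter. 50 mm high, open at both ends; loose, starts upright on the white cutting board (top 15 mm above the worktop). Origin: centre of its lower edge, z up. 
- square_small: The smaller of two square cutters: square steel sleeve with slightly rounded corners, 36 mm outside and 32 mm inside across the flats, which face its x and y axes. 50 mm high, open at both ends; loose, starts upright on the white cutting board (top 15 mm above the worktop). Origin: centre of its lower edge, z up. 
- square_large: The larger of two square cutters: square steel sleeve with slightly rounded corners, 56 mm outside and 52 mm inside across the flats, which face its x and y axes. 50 mm high, open at both ends; loose, starts upright on the white cutting board (top 15 mm above the worktop). Origin: centre of its lower edge, z up. The gap round the small one is 8 mm: nest the small one first.
- round_tin: The round tin: shallow open tin of bright metal, fixed to the worktop, 84 mm outside and 80 mm inside diameter, wall 12 mm high, floor 2 mm thick. Origin: centre of its underside, on the worktop (z = 0). (The two lids lie closed side up, stacked, further back.)
- square_tin: The square tin: shallow open tin of bright metal, fixed to the worktop, 74 mm outside and 70 mm inside across the flats, which face its x and y axes, wall 12 mm high, floor 2 mm thick. Origin: centre of its underside, on the worktop (z = 0).
- spice_jar: A spice jar, 47 mm diameter, 98 mm high, loose, standing on the board among the cutters; to be left there. Origin: centre of its underside.
- timer: A white kitchen timer, 70 x 70 x 20 mm, loose, lying on the board among the cutters; to be left there. Origin: centre of its underside. (A slicing machine 0.35 m tall stands left of the board, a film wrapper 0.18 m tall right of the tins.)
Not all that is in view belongs to the job. Leave any green or red look-alike of the round_small alone.

How it is judged:
At the end, for the whole second after the job is handed in: Round cutters nested small in middle in large in the round tin, square ones small in large in the square tin: each centre within 12 mm of the next one out (the outermost of its tin), all on the tin floor within 4 mm, upright within 0.08 rad and at rest (horizontal distance between round_small and round_mid below 0.012 m and z of round_small in the frame of round_tin between -0.002 and 0.006 m and angle between each of round_small, round_mid, round_large, square_small, square_large's own z axis and vertical below 0.08 rad and linear speed of each of round_small, round_mid, round_large, square_small, square_large below 0.02 m/s and horizontal distance between round_mid and round_large below 0.012 m and z of round_mid in the frame of round_tin between -0.002 and 0.006 m and horizontal distance between round_large and round_tin below 0.012 m and z of round_large in the frame of round_tin between -0.002 and 0.006 m and horizontal distance between square_small and square_large below 0.012 m and z of square_small in the frame of square_tin between -0.002 and 0.006 m and horizontal distance between square_large and square_tin below 0.012 m and z of square_large in the frame of square_tin between -0.002 and 0.006 m); the robot touches nothing.
It fails at once if a cutter was dropped or sent flying (faster than 0.9 m/s while the fingers do not hold it) ((linear speed of round_small above 0.9 m/s and contact force between the fingers and round_small below 0.3 N) or (linear speed of round_mid above 0.9 m/s and contact force between the fingers and round_mid below 0.3 N) or (linear speed of round_large above 0.9 m/s and contact force between the fingers and round_large below 0.3 N) or (linear speed of square_small above 0.9 m/s and contact force between the fingers and square_small below 0.3 N) or (linear speed of square_large above 0.9 m/s and contact force between the fingers and square_large below 0.3 N)).
It fails at once if the spice jar was shifted by more than 30 mm or knocked over (distance of spice_jar from where it was at the start of the episode above 0.03 m or angle between spice_jar's own z axis and vertical above 0.35 rad).
It fails at once if the timer was shifted by more than 30 mm (distance of timer from where it was at the start of the episode above 0.03 m).
It also fails if it takes over 109 s, if anything falls off the work surface, if the arm or the gripper's body presses on something with over 40 N, if the wrist force passes 120 N, or if a joint passes its speed limit or range.

## Robot

A 7-joint arm with a two-finger parallel gripper is mounted at the origin on a cart in front of the work surface, level with it; the furniture and walls round the work are solid. World frame = base frame: x ahead of the robot, y to its left, z up, the work surface at z = 0. Lengths are in m, angles in rad, forces in N, time in s.
With the tool pointing down it reaches from about 0.425 to 0.925 m from the base axis. Payload 6.8 kg.
Tool frame: the origin (TCP) lies on the centre line of the jaws, within the pads' length; the fingertips stand ahead of it and the grasp point (between the pads) lies 11 mm behind it (r.tcp_to_tips is the z of the fingertips in the tool frame, in m); z points along the fingers, y is the line along which they close (so a half turn about z gives the same grasp; the last joint's range is limited). The gripper opens to 85 mm and grips with 20 to 120 N. Pads are 22 mm wide; open, the fingers measure 114 mm over their backs; the gripper's body (76 mm by 85 mm) begins 54 mm behind the grasp point. The pads swing forward as they close: fully open they stand 13 mm farther back than shut.
Start: joints at [-1.261, 0.477, 0.022, 1.555, -0.011, 1.109, -0.083], TCP at [0.274, 0.617, 0.239] pointing down, gripper open.
Joint ranges: [-2.96, 2.96], [-0.34, 2.1], [-1.41, 1.46], [0.24, 2.44], [-1.37, 4.51], [0.17, 1.92], [-2.96, 2.96]. Speed limits (rad/s): [2.39, 2.39, 3.14, 3.14, 3.14, 3.14, 3.14].

## Interface

Orientations are given as a rotation vector (axis times angle).
In Python, from bench import r, optics gives the robot as it stands.
- The arm moves only by the shell command python3 -m creep 'ROWS' [FORCE]. ROWS is a JSON object whose one key "rows" holds a list of rows, each a list of 7 numbers: the shift along the tool's x, y, z in units of 25 mm (1.0 is 25 mm), then the turn, a rotation vector about the tool's x, y, z in units of 8 degrees (1.0 is 8 degrees), then the finger opening in mm, from 0 to 85.4. A call has 1 to 10 rows; each row is the pose to reach, as a shift and turn from the pose commanded when the call began, along the tool's axes at that moment; what a row does not reach only later rows make up. A row lasts 1/8 s, in which the tool goes at most 62.5 mm and 10.7 degrees, less where a joint would pass 70% of its speed; a pose out of reach is approached as far as the arm can. A call with a gripper value outside its range is refused whole. The fingers move at their own pace and stop on an object; FORCE is the grip in N (left out, the last holds). Time passes only in rows, so rows that repeat a pose let the fingers close. It gives the time, the measured TCP pose, the force, the opening and the grip force at its end, in the units of the state.
- r.get_obs(): the state, without advancing time (a new reading comes with each control period).
- optics.grab_frame(name): name is "scene" or "top" or "wrist"; returns a dict with "color" (480x640x3 uint8, blue, green, red), "K" (3x3 intrinsics, pixels), "R" (3x3) and "t" (3): a world point X has camera coordinates R X + t. Camera axes: x right, y down, z forward; pixel columns grow to the right and rows downward; lengths in m; the calibration is good to about 2 mm. A picture is of the moment at which its call begins. There is no depth.
- r.hand_in(): hands the job in; it is judged then, once.
The state is a dict: "clock": time; "joints": joint angles; "qvel": joint speeds; "tau": joint torques, N m; "tcp_pos": TCP position; "orientation": TCP orientation; "contact_force": force on the tool from outside, world axes, zero at the start; "moment": the same for the moment, N m; "grip_width": finger opening in m; "gripper_force": force on a finger pad.
Only numpy, scipy, OpenCV 4.12 (cv2) and the standard library are available. Lean on these libraries where they do the work, as an engineer would, in place of code of your own. Each camera call takes 0.05 s, during which the arm holds its last target. There are 200 camera calls.

## Working session

There is one attempt and no reset: what is moved stays moved. The work goes in short steps, Python scripts to look and compute and a shell command to move; the robot and the scene stay as the last step left them, time stands still between calls to the robot, and variables do not carry over. Pictures are saved under pics/ and viewed, at most 14 in all, crops included, and the job is handed in when it is done.

```bash
mkdir -p pics; ls
python3 - <<'E'
from bench import r, optics
import cv2
o=r.get_obs()
for k in ('clock','tcp_pos','orientation','contact_force','grip_width','gripper_force'): print(k,o[k])
print(r.tcp_to_tips)
for n in ('scene','top'):
    f=optics.grab_frame(n); cv2.imwrite(f'pics/{n}0.png',f['color']); print(n,f['K'].tolist(),f['R'].tolist(),f['t'].tolist())
E
```

```text
pics
clock 0.0
tcp_pos [0.27364373 0.61640721 0.23832312]
orientation [-6.51357582e-01 -3.07308158e+00  2.84736834e-03]
contact_force [ 0.3181456  -0.29922618 -0.5142637 ]
grip_width 0.08547578183557714
gripper_force 0.0
0.008
scene [[539.77008853286, 0.0, 317.21897464629683], [0.0, 539.77008853286, 232.65458445905122], [0.0, 0.0, 1.0]] [[0.6179930659480444, -0.7861796841680988, -0.002464678779199227], [-0.5231626458621363, -0.4088988506349228, -0.7477316202515232], [0.5868436047318446, 0.4633823843768637, -0.6639964980589484]] [-0.34552744901928045, 0.3366088435614565, 0.6117637282561172]
top [[479.6957474979593, 0.0, 324.40397120942714], [0.0, 479.6957474979593, 243.2199725201767], [0.0, 0.0, 1.0]] [[-0.041235442030433105, -0.9991494418543763, 0.00017652944038590537], [-0.9770748748846311, 0.04028747784998157, -0.20904929561629715], [0.20886437510915434, -0.008792722591767206, -0.9779050878483488]] [0.007666372381326191, 0.5688072650330626, 0.804415163027879]
```

View pics/top0.png

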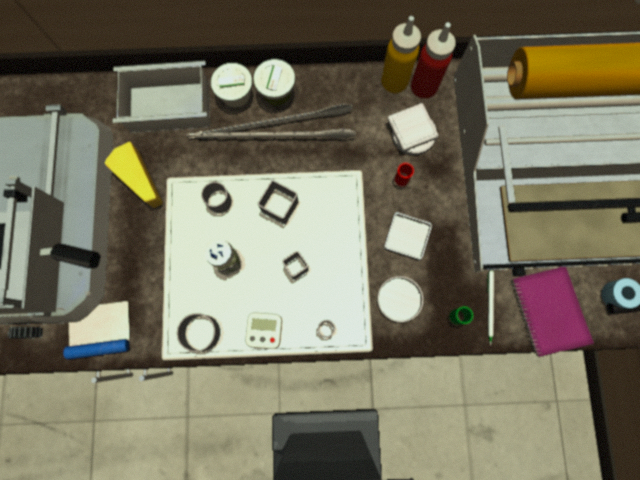

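View pics/scene0.png

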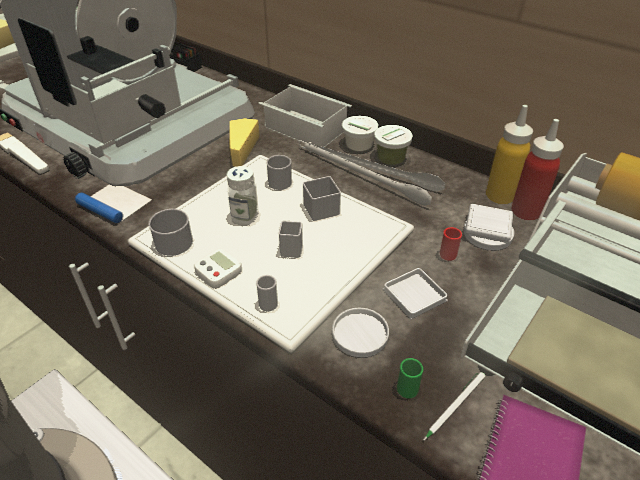

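The top view shows the board with large round at (199,332), mid round (217,198), small round (326,329), large square (279,202) and small square (295,265). The jar is at (224,258), the timer at (264,330), the round tin at (400,299) and the square tin at (408,236). The red and green tubes and the stacked lids at (413,128) are decoys. I'll fit silhouettes in both views.

```bash
cat > fit.py <<'E'
import numpy as np, cv2
from scipy.optimize import minimize
from bench import r, optics
def proj(f,X):
    c=np.asarray(X)@f['R'].T+f['t']; p=c@f['K'].T; return p[:,:2]/p[:,2:]
def ray(f,uv,z):
    d=f['R'].T@np.linalg.solve(f['K'],[uv[0],uv[1],1]); o=-f['R'].T@f['t']
    return (o+d*(z-o[2])/d[2])[:2]
def ring(kind,w,n=48):
    if kind=='r':
        a=np.linspace(0,2*np.pi,n,endpoint=False); return np.c_[np.cos(a),np.sin(a)]*w/2
    h=w/2; c=.08*w; return np.array([[h,h-c],[h-c,h],[c-h,h],[-h,h-c],[-h,c-h],[c-h,-h],[h-c,-h],[h,c-h]])
def pts(kind,w,h,z0,p):
    c,s=np.cos(p[2]),np.sin(p[2]); xy=ring(kind,w)@np.array([[c,s],[-s,c]])+p[:2]
    return np.r_[np.c_[xy,np.full(len(xy),z0)],np.c_[xy,np.full(len(xy),z0+h)]]
def hull(f,P): return cv2.convexHull(proj(f,P).astype(np.float32))
def silh(f,seed,thr,S=4):
    "filled outline (4x) of the dark blob nearest seed"
    g=cv2.resize(cv2.cvtColor(f['color'],cv2.COLOR_BGR2GRAY),None,fx=S,fy=S,interpolation=cv2.INTER_CUBIC)
    m=(g<thr).astype(np.uint8)
    cs,_=cv2.findContours(m,cv2.RETR_EXTERNAL,cv2.CHAIN_APPROX_NONE)
    cs=[c for c in cs if 1000<cv2.contourArea(c)<60000]
    c=min(cs,key=lambda c:abs(cv2.pointPolygonTest(c,(float(seed[0]*S),float(seed[1]*S)),True)) if cv2.pointPolygonTest(c,(float(seed[0]*S),float(seed[1]*S)),False)<0 else 0)
    out=np.zeros_like(m); cv2.drawContours(out,[c],-1,1,-1); return out
def iou(f,P,M,S=4):
    m=np.zeros_like(M); cv2.fillConvexPoly(m,np.round((hull(f,P)+.5)*S-.5).astype(np.int32),1)
    return (m&M).sum()/(m|M).sum()
def fit(fs,kind,w,h,z0,seed,thr):
    best=None
    Ms=[]
    for f in fs: Ms.append(silh(f,proj(f,[[*seed,z0+h/2]])[0],thr))
    for y in ([0] if kind=='r' else [0,.4,.8,1.2]):
        cost=lambda p:-sum(iou(f,pts(kind,w,h,z0,[p[0],p[1],p[2] if kind=='s' else 0]),M) for f,M in zip(fs,Ms))
        s=minimize(cost,[*seed,y],method='Nelder-Mead',options=dict(initial_simplex=np.array([[*seed,y],[seed[0]+.008,seed[1],y],[seed[0],seed[1]+.008,y],[*seed,y+.3]]),xatol=1e-4,fatol=1e-4))
        if best is None or s.fun<best.fun: best=s
    p=best.x; return p,[iou(f,pts(kind,w,h,z0,[p[0],p[1],p[2] if kind=='s' else 0]),M) for f,M in zip(fs,Ms)]
E
cat > m.py <<'E'
from fit import *
fs=[optics.grab_frame(n) for n in ('top','scene')]
T=fs[0]
L=[('large','r',.066,(199,332)),('mid','r',.048,(217,198)),('small','r',.030,(326,329)),('sqL','s',.056,(279,202)),('sqS','s',.036,(295,265))]
vis=[cv2.resize(f['color'],None,fx=4,fy=4,interpolation=cv2.INTER_CUBIC) for f in fs]
for n,k,w,uv in L:
    for thr in (120,):
        sd=ray(T,uv,.04); p,q=fit(fs,k,w,.05,.015,sd,thr); print(n,p.round(4),np.round(q,3))
        for f in fs: print('   single',fit([f],k,w,.05,.015,p[:2],thr)[0].round(4))
    for v,f in zip(vis,fs):
        P=pts(k,w,.05,.015,p if k=='s' else [p[0],p[1],0]);n2=len(P)//2
        for Q in (P[:n2],P[n2:]): cv2.polylines(v,[np.round((proj(f,Q)+.5)*4-.5).astype(int)],True,(0,0,255),1)
for n,uv,z in (('jar',(219,249),.11),('timer',(264,330),.035),('rtin',(400,299),.012),('stin',(408,236),.012),('boardR',(371,350),.015)): print(n,ray(T,uv,z).round(4))
cv2.imwrite('pics/v_top.png',vis[0][4*165:4*365,4*160:4*360][::1]); cv2.imwrite('pics/v_tins.png',cv2.resize(fs[0]['color'][200:335,360:480],None,fx=4.4,fy=4.4,interpolation=cv2.INTER_CUBIC))
cv2.imwrite('pics/v_top.png',cv2.resize(vis[0][640:1480,640:1440],(570,598),interpolation=cv2.INTER_AREA))
cv2.imwrite('pics/v_sc.png',cv2.resize(fs[1]['color'][255:375,310:470],None,fx=5,fy=5,interpolation=cv2.INTER_CUBIC))
E
python3 m.py
```

```text
large [0.4211 0.2131 0.    ] [0. 0.]
   single [0.4211 0.2131 0.    ]
   single [0.4211 0.2131 0.    ]
mid [0.6683 0.1825 0.    ] [0. 0.]
   single [0.6683 0.1825 0.    ]
   single [0.6683 0.1825 0.    ]
small [ 0.4171 -0.0124  0.    ] [0. 0.]
   single [ 0.4171 -0.0124  0.    ]
   single [ 0.4171 -0.0124  0.    ]
sqL [0.6556 0.066  0.    ] [0. 0.]
   single [0.6556 0.066  0.    ]
   single [0.6556 0.066  0.    ]
sqS [0.5345 0.0394 0.    ] [0. 0.]
   single [0.5345 0.0394 0.    ]
   single [0.5345 0.0394 0.    ]
jar [0.5553 0.1632]
timer [0.42   0.0984]
rtin [ 0.4672 -0.1522]
stin [ 0.5864 -0.1764]
boardR [ 0.3771 -0.0924]
```

View pics/v_top.png

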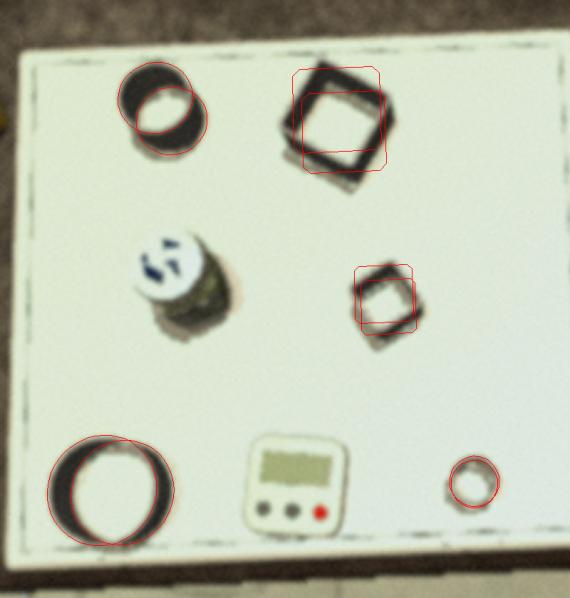

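View pics/v_tins.png

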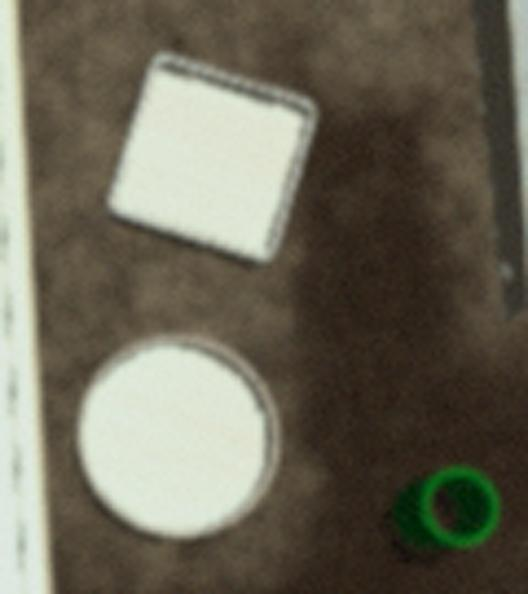

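The fits did not lock because the blob search skipped nested contours. The rim overlays already sit close. The tins read clearly: round rim centre at crop (179.5,436.5), square corners at about (160,52), (317,103), (268,263) and (108,208). I'll fix the search.

```bash
sed -i 's/RETR_EXTERNAL/RETR_LIST/; s/if 1000<cv2/if 600<cv2/' fit.py
sed -i "s/for thr in (120,)/for thr in (90,130)/" m.py
cat >> m.py <<'E'
print('rtin',ray(T,(360+179.5/4.4,200+436.5/4.4),.012).round(4))
C=np.array([ray(T,(360+a/4.4,200+b/4.4),.012) for a,b in((160,52),(317,103),(268,263),(108,208))]);print(C.round(4),C.mean(0).round(4))
E=np.roll(C,-1,0)-C; print(np.linalg.norm(E,axis=1),np.degrees(np.arctan2(E[:,1],E[:,0]))%90)
Z=np.hstack([cv2.resize(vis[0][640:1480,640:1440],(400,420),interpolation=cv2.INTER_AREA),cv2.resize(vis[1][560:1260,540:1260],(400,420),interpolation=cv2.INTER_AREA)])
cv2.imwrite('pics/v2.png',Z)
E
python3 m.py
```

```text
large [0.4238 0.2153 0.0395] [0.171 0.284]
   single [0.4213 0.2103 0.2758]
   single [ 0.4558  0.2682 -1.6475]
large [0.4205 0.214  0.145 ] [0.233 0.394]
   single [0.4198 0.2117 0.2211]
   single [ 0.4551  0.2666 -3.2681]
mid [0.6706 0.1856 0.078 ] [0.268 0.097]
   single [0.6731 0.1862 0.0862]
   single [ 0.7261  0.2363 -4.2051]
mid [0.6675 0.1783 0.2047] [0.28 0.  ]
   single [0.6638 0.1765 0.2493]
   single [0.6675 0.1783 0.    ]
small [ 0.4171 -0.0124  0.    ] [0. 0.]
   single [ 0.4171 -0.0124  0.    ]
   single [ 0.4171 -0.0124  0.    ]
small [ 0.4173 -0.0129  0.2477] [0.    0.592]
   single [ 0.4173 -0.0129  0.    ]
   single [ 0.4173 -0.0129  0.0175]
sqL [0.6646 0.0726 0.6922] [0.216 0.337]
   single [0.6591 0.0684 0.7035]
   single [0.7048 0.1052 0.6812]
sqL [0.6518 0.0639 0.9408] [0.425 0.566]
   single [0.6532 0.0657 0.1866]
   single [0.6538 0.0657 0.9674]
sqS [0.5416 0.0408 1.9677] [0.134 0.   ]
   single [0.5416 0.0408 0.4004]
   single [0.5416 0.0408 0.    ]
sqS [0.5329 0.0375 0.6371] [0.258 0.599]
   single [0.5341 0.039  0.413 ]
   single [0.5306 0.0349 0.6622]
jar [0.5553 0.1632]
timer [0.42   0.0984]
rtin [ 0.4672 -0.1522]
stin [ 0.5864 -0.1764]
boardR [ 0.3771 -0.0924]
rtin [ 0.4668 -0.1537]
[[ 0.6352 -0.1577]
 [ 0.6093 -0.2245]
 [ 0.5394 -0.1972]
 [ 0.5663 -0.1302]] [ 0.5876 -0.1774]
[0.07167745 0.07501741 0.07227609 0.07414036] [68.83646169 68.66590555 68.13788065 68.20540215]
```

View pics/v2.png

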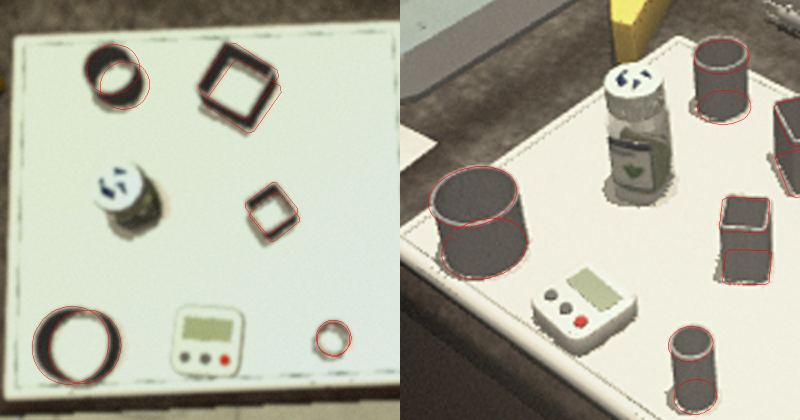

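The right half (scene view) gives clean dark silhouettes; small round, small square and mid round already fit there. Restricting the mask to a window round each seed will fix the rest.

```bash
python3 - <<'E'
s=open('fit.py').read()
a=s.index('    cs,_='); b=s.index('    out=np.zeros_like(m);')
s=s[:a]+'''    h=int(win*S); x,y=int(seed[0]*S),int(seed[1]*S); k=np.zeros_like(m); k[max(0,y-h):y+h,max(0,x-h):x+h]=1; m=m*k
    cs,_=cv2.findContours(m,cv2.RETR_EXTERNAL,cv2.CHAIN_APPROX_NONE); c=max(cs,key=cv2.contourArea)
'''+s[b:]
s=s.replace('thr,S=4):\n    "filled','thr,win,S=4):\n    "filled').replace('+h/2]])[0],thr)','+h/2]])[0],thr,w*1.414*.55*620+10)')
open('fit.py','w').write(s)
E
sed -i "s/(90,130)/(110,150)/; s/v2.png/v3.png/" m.py; python3 m.py | head -32
```

```text
large [ 0.3943  0.2589 -0.8399] [0.171 0.192]
   single [ 0.3955  0.3004 -1.445 ]
   single [0.3445 0.2526 0.915 ]
large [0.4194 0.2126 0.0153] [0.945 0.52 ]
   single [0.4194 0.2126 0.    ]
   single [0.4205 0.2142 0.0618]
mid [ 0.7328  0.1839 -1.5814] [0.243 0.379]
   single [ 0.7604  0.2077 -0.6049]
   single [0.7472 0.1545 0.2407]
mid [0.6674 0.1832 0.0607] [0.923 0.324]
   single [0.6674 0.1833 0.0237]
   single [ 0.6738  0.1852 -0.1263]
small [ 0.4194 -0.0123  0.0826] [0.017 0.553]
   single [ 0.4143 -0.0061  0.0044]
   single [ 0.4194 -0.0123  0.    ]
small [ 0.4168 -0.0134  0.1126] [0.228 0.616]
   single [ 0.4174 -0.0126  0.0645]
   single [ 0.4139 -0.0166  0.1574]
sqL [ 0.7266  0.078  -2.0843] [0.217 0.484]
   single [0.7529 0.1166 1.5457]
   single [ 0.7341  0.0432 -0.4554]
sqL [0.6526 0.0671 1.0222] [0.939 0.444]
   single [0.6524 0.0669 1.017 ]
   single [0.6653 0.071  0.1121]
sqS [0.534  0.0379 0.6852] [0.188 0.57 ]
   single [0.534  0.0379 0.4   ]
   single [0.5345 0.0387 0.6803]
sqS [0.5325 0.0383 2.1136] [0.507 0.865]
   single [0.5313 0.0398 2.1191]
   single [0.5333 0.0376 0.6028]
jar [0.5553 0.1632]
timer [0.42   0.0984]
```

View pics/v3.png

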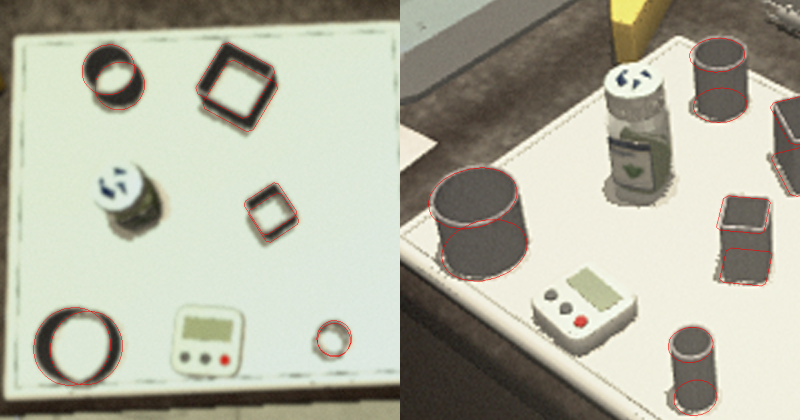

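Both views agree to about 2 mm: large (.420,.213), mid (.667,.183), small (.4175,-.0126), large square (.6525,.067), small square (.533,.038), round tin (.467,-.154), square tin (.5876,-.1774, about 68°). Next is a helper that gives shifts in tool axes and units.

```bash
cat > go.py <<'E'
# usage: python3 go.py x,y,z,jawdeg ...   -> shift/25mm and turn/8deg in current tool axes
import sys, numpy as np
from scipy.spatial.transform import Rotation as R
from bench import r
o=r.get_obs(); p=np.array(o['tcp_pos']); Q=R.from_rotvec(o['orientation']); m=Q.as_matrix()
j=np.degrees(np.arctan2(m[1,1],m[0,1]))
print('t',round(o['clock'],2),'tcp',p.round(4),'jaw',round(j,1),'w',round(o['grip_width'],4),'gf',round(o['gripper_force'],1),'q',np.round(o['joints'],2))
for a in sys.argv[1:]:
    x,y,z,d=map(float,a.split(','))
    d=j+(d-j+90)%180-90; t=np.radians(d); Y=np.array([np.cos(t),np.sin(t),0]); Z=np.array([0,0,-1.]); X=np.cross(Y,Z)
    T=R.from_matrix(np.c_[X,Y,Z]); rv=(Q.inv()*T).as_rotvec(degrees=True)/8
    print(a,'shift',((m.T@([x,y,z]-p))/.025).round(2),'turn',rv.round(2))
E
python3 go.py .30,.34,.235,33 .4175,-.0126,.15,0
```

```text
t 0.4 tcp [0.2739 0.6169 0.2392] jaw 66.1 w 0.0854 gf 0.0 q [-1.26  0.48  0.02  1.56 -0.01  1.11 -0.08]
.30,.34,.235,33 shift [-5.45 -9.7   0.17] turn [-0.    0.    4.13]
.4175,-.0126,.15,0 shift [-15.47 -20.68   3.57] turn [-0.    0.    8.26]
```

```bash
python3 -m creep '{"rows":[[-1.1,-2,0,0,0,0.8,85],[-2.2,-4,0,0,0,1.6,85],[-3.3,-5.9,0.1,0,0,2.5,85],[-4.4,-7.8,0.1,0,0,3.3,85],[-5.45,-9.7,0.2,0,0,4.1,85],[-7.1,-11.5,0.2,0,0,4.9,85],[-8.8,-13.3,0.2,0,0,5.7,80],[-10.5,-15.1,0.3,0,0,6.5,80],[-12.2,-17,0.5,0,0,7.3,75],[-13.8,-18.8,1,0,0,8.1,70]]}' 30; python3 go.py .4175,-.0126,.12,0 .4175,-.0126,.039,0
```

```text
clock: 1.65
tcp_pos: [0.3994, 0.0461, 0.2151]
orientation: [2.2, 2.241, 0.005]
contact_force: [1.2, 1.0, -0.7]
grip_width: 0.0697
gripper_force: 0.0
t 1.65 tcp [0.3994 0.0461 0.2151] jaw 1.1 w 0.0697 gf 0.0 q [-0.77  0.03  0.52  2.22 -0.02  0.89 -0.22]
.4175,-.0126,.12,0 shift [-2.37  0.67  3.8 ] turn [ 0.02 -0.01  0.13]
.4175,-.0126,.039,0 shift [-2.37  0.66  7.04] turn [ 0.02 -0.01  0.13]
```

```bash
python3 -m creep '{"rows":[[-1.2,0.3,1.9,0,0,0.1,70],[-2.37,0.67,3.3,0,0,0.1,70],[-2.37,0.67,3.8,0,0,0.1,70],[-2.37,0.67,3.8,0,0,0.1,70]]}'; python3 go.py .4175,-.0126,.039,0
python3 - <<'E'
from fit import *
f=optics.grab_frame('wrist'); v=f['color'].copy()
for k,w,p in (('r',.03,(.4175,-.0126,0)),('s',.036,(.533,.038,.6)),('s',.056,(.6525,.067,1.02))):
    P=pts(k,w,.05,.015,p); n=len(P)//2
    for Q in (P[:n],P[n:]):
        cv2.polylines(v,[np.round(proj(f,Q)).astype(int)],True,(0,0,255),1)
cv2.imwrite('pics/w1.png',v)
E
```

```text
clock: 2.15
tcp_pos: [0.4159, -0.0107, 0.119]
orientation: [-2.212, -2.23, 0.002]
contact_force: [1.0, 0.2, -0.5]
grip_width: 0.0699
gripper_force: 0.0
t 2.15 tcp [ 0.4159 -0.0107  0.119 ] jaw 0.5 w 0.0699 gf 0.0 q [-0.61  0.26  0.56  2.29 -0.23  0.65  0.13]
.4175,-.0126,.039,0 shift [-0.07  0.07  3.2 ] turn [-0.01  0.    0.06]
```

View pics/w1.png

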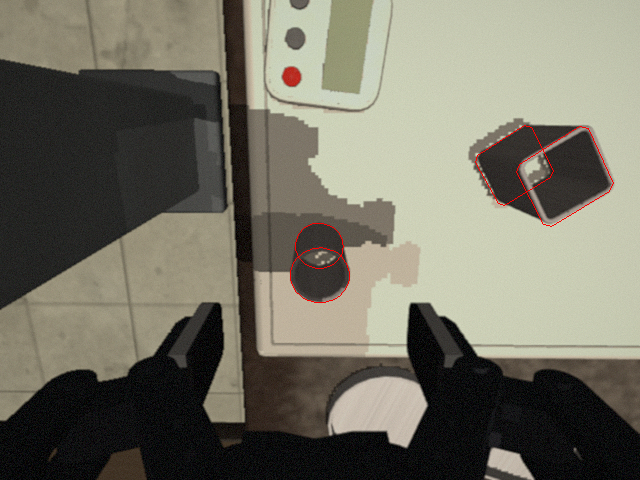

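The wrist view confirms small round at (320,260) and small square at (560,175, yaw 0.6): the overlays match within a pixel or two. Descend and grip.

```bash
python3 -m creep '{"rows":[[0,0.05,1.5,0,0,0,70],[-0.05,0.05,2.8,0,0,0,70],[-0.05,0.05,3.2,0,0,0,70],[-0.05,0.05,3.2,0,0,0,25],[-0.05,0.05,3.2,0,0,0,25],[-0.05,0.05,3.2,0,0,0,25],[-0.05,0.05,3.2,0,0,0,25],[-0.05,0.05,3.2,0,0,0,25]]}' 30; python3 go.py .4175,-.0126,.12,0  .467,-.154,.12,0 .467,-.154,.0265,0
```

```text
clock: 3.2
tcp_pos: [0.4187, -0.0119, 0.0406]
orientation: [2.211, 2.23, 0.004]
contact_force: [-0.3, 0.1, 7.0]
grip_width: 0.0291
gripper_force: 29.0
t 3.2 tcp [ 0.4187 -0.0119  0.0406] jaw 0.5 w 0.0291 gf 29.0 q [-0.48  0.43  0.43  2.32 -0.41  0.45  0.3 ]
.4175,-.0126,.12,0 shift [-0.02 -0.04 -3.18] turn [ 0.02 -0.01  0.06]
.467,-.154,.12,0 shift [-5.7   1.89 -3.18] turn [ 0.02 -0.01  0.06]
.467,-.154,.0265,0 shift [-5.7   1.88  0.56] turn [ 0.02 -0.01  0.06]
```

```bash
python3 -m creep '{"rows":[[0,0,-0.8,0,0,0,25],[0,0,-2,0,0,0,25],[-1.2,0.4,-2,0,0,0,25],[-2.9,0.9,-2,0,0,0,25],[-4.6,1.5,-2,0,0,0,25],[-5.7,1.88,-2,0,0,0,25],[-5.7,1.88,-2,0,0,0,25],[-5.7,1.88,-1,0,0,0,25],[-5.7,1.88,-1,0,0,0,25]]}'; python3 go.py .467,-.154,.04,0 .467,-.154,.0275,0
```

```text
clock: 4.32
tcp_pos: [0.4645, -0.1531, 0.0637]
orientation: [-2.209, -2.23, 0.002]
contact_force: [-0.4, -0.7, -0.0]
grip_width: 0.0293
gripper_force: 29.9
t 4.33 tcp [ 0.4645 -0.1531  0.0637] jaw 0.5 w 0.0293 gf 29.9 q [-0.2   0.48  0.48  2.15 -0.39  0.6   0.58]
.467,-.154,.04,0 shift [-0.04  0.1   0.95] turn [-0.02 -0.01  0.07]
.467,-.154,.0275,0 shift [-0.04  0.1   1.45] turn [-0.02 -0.01  0.07]
```

```bash
python3 -m creep '{"rows":[[-0.04,0.1,0.8,0,0,0,25],[-0.04,0.1,1.2,0,0,0,25],[-0.04,0.1,1.35,0,0,0,25],[-0.04,0.1,1.45,0,0,0,25],[-0.04,0.1,1.45,0,0,0,25]]}'; python3 go.py .467,-.154,.0265,0
```

```text
clock: 4.95
tcp_pos: [0.4684, -0.1554, 0.0284]
orientation: [2.212, 2.23, 0.0]
contact_force: [0.7, 0.2, 0.3]
grip_width: 0.0289
gripper_force: 29.9
t 4.95 tcp [ 0.4684 -0.1554  0.0284] jaw 0.5 w 0.0289 gf 29.9 q [-0.15  0.55  0.43  2.16 -0.45  0.52  0.63]
.467,-.154,.0265,0 shift [ 0.06 -0.06  0.08] turn [ 0.   -0.    0.06]
```

Ease down to contact, then open and go up.

```bash
python3 -m creep '{"rows":[[0.03,-0.03,0.05,0,0,0,25],[0.03,-0.03,0.08,0,0,0,25],[0.03,-0.03,0.1,0,0,0,25],[0.03,-0.03,0.1,0,0,0,25]]}'; python3 go.py
```

```text
clock: 5.45
tcp_pos: [0.4683, -0.1552, 0.0275]
orientation: [2.213, 2.229, 0.003]
contact_force: [-4.8, 1.5, 21.6]
grip_width: 0.029
gripper_force: 32.2
t 5.45 tcp [ 0.4683 -0.1552  0.0275] jaw 0.4 w 0.029 gf 32.2 q [-0.15  0.55  0.43  2.16 -0.45  0.52  0.63]
```

```bash
python3 -m creep '{"rows":[[0,0,-0.05,0,0,0,29],[0,0,-0.05,0,0,0,55],[0,0,-0.05,0,0,0,55],[0,0,-0.3,0,0,0,55],[0,0,-1,0,0,0,55],[0,0,-2.5,0,0,0,65],[0,0,-4,0,0,0,70],[0,0,-4,0,0,0,70]]}'; python3 go.py .667,.183,.125,0
python3 - <<'E'
from fit import *
f=[optics.grab_frame(n)['color'][a:a+120,b:b+130] for n,a,b in (('scene',260,300),('top',200,350))]
cv2.imwrite('pics/s1.png',cv2.resize(np.hstack(f),None,fx=3,fy=3,interpolation=cv2.INTER_CUBIC))
E
```

```text
clock: 6.45
tcp_pos: [0.4696, -0.1553, 0.1289]
orientation: [2.209, 2.227, 0.007]
contact_force: [-0.5, -0.3, -0.8]
grip_width: 0.0698
gripper_force: 0.0
t 6.45 tcp [ 0.4696 -0.1553  0.1289] jaw 0.4 w 0.0698 gf 0.0 q [-0.28  0.37  0.58  2.12 -0.3   0.73  0.5 ]
.667,.183,.125,0 shift [13.47  8.    0.2 ] turn [0.04 0.   0.06]
```

View pics/s1.png

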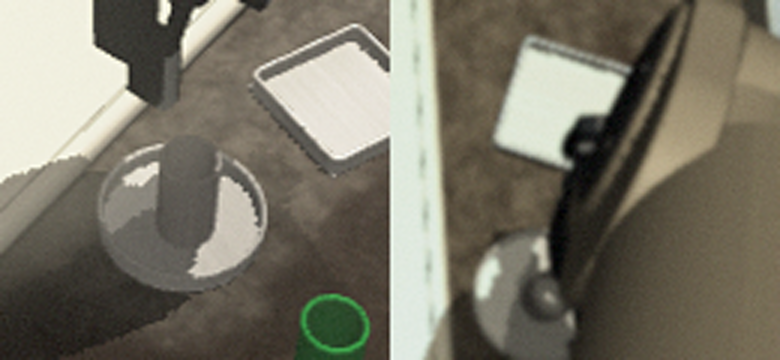

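Small round stands upright at the tin's centre (crop (190,190)), released cleanly. On to the mid one.

```bash
python3 -m creep '{"rows":[[1.9,1.1,-0.3,0,0,0,70],[3.9,2.3,-0.3,0,0,0,70],[5.9,3.5,-0.3,0,0,0,70],[7.9,4.7,-0.3,0,0,0,70],[9.9,5.9,-0.3,0,0,0,70],[11.9,7.1,-0.2,0,0,0,70],[13.2,7.8,0.2,0,0,0,70],[13.47,8,0.2,0,0,0,70],[13.47,8,0.2,0,0,0,70]]}'; python3 go.py .667,.183,.125,0
python3 - <<'E'
from fit import *
f=optics.grab_frame('wrist'); v=f['color'].copy()
for k,w,p in (('r',.048,(.667,.183,0)),('s',.056,(.6525,.067,1.02))):
    P=pts(k,w,.05,.015,p); n=len(P)//2
    for Q in (P[:n],P[n:]):
        cv2.polylines(v,[np.round(proj(f,Q)).astype(int)],True,(0,0,255),1)
cv2.imwrite('pics/w2.png',v)
E
```

```text
clock: 7.68
tcp_pos: [0.6643, 0.1829, 0.1196]
orientation: [-2.213, -2.23, 0.003]
contact_force: [-0.4, -0.7, 0.4]
grip_width: 0.0701
gripper_force: 0.0
t 7.67 tcp [0.6643 0.1829 0.1196] jaw 0.5 w 0.0701 gf 0.0 q [-0.69  0.67  0.5   1.64 -0.38  0.93 -0.05]
.667,.183,.125,0 shift [ 0.    0.11 -0.22] turn [-0.01  0.01  0.06]
```

View pics/w2.png

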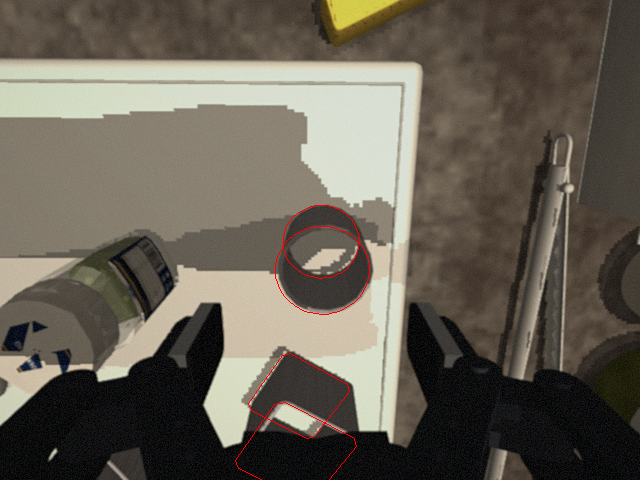

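Mid round fits its overlay at (323,262). The jar is clear of the left finger. Descend and grip.

```bash
python3 -m creep '{"rows":[[0,0.1,1.5,0,0,0,70],[0,0.1,2.8,0,0,0,70],[0,0.1,3.25,0,0,0,70],[0,0.1,3.25,0,0,0,44],[0,0.1,3.25,0,0,0,44],[0,0.1,3.25,0,0,0,44],[0,0.1,3.25,0,0,0,44]]}' 30; python3 go.py .667,.183,.12,0  .4683,-.1552,.12,0
```

```text
clock: 8.6
tcp_pos: [0.668, 0.1839, 0.0405]
orientation: [2.212, 2.23, 0.002]
contact_force: [-0.7, -0.0, 4.0]
grip_width: 0.0464
gripper_force: 32.7
t 8.6 tcp [0.668  0.1839 0.0405] jaw 0.5 w 0.0464 gf 32.7 q [-0.66  0.77  0.45  1.66 -0.43  0.81 -0.01]
.667,.183,.12,0 shift [-0.03 -0.03 -3.18] turn [ 0.01 -0.    0.06]
.4683,-.1552,.12,0 shift [-13.49  -8.09  -3.2 ] turn [ 0.01 -0.    0.06]
```

```bash
python3 -m creep '{"rows":[[0,0,-0.8,0,0,0,44],[0,0,-2.4,0,0,0,44],[-1.5,-0.9,-3.6,0,0,0,44],[-3.5,-2.1,-3.6,0,0,0,44],[-5.5,-3.3,-3.6,0,0,0,44],[-7.5,-4.5,-3.6,0,0,0,44],[-9.5,-5.7,-3.6,0,0,0,44],[-11.5,-6.9,-3.6,0,0,0,44],[-13,-7.8,-3.6,0,0,0,44],[-13.5,-8.1,-3.4,0,0,0,44]]}'; python3 -m creep '{"rows":[[0,0,0,0,0,0,44],[0,0,0,0,0,0,44]]}'; python3 go.py .4683,-.1552,.12,0 .4683,-.1552,.029,0
```

```text
clock: 9.85
tcp_pos: [0.4665, -0.1582, 0.1258]
orientation: [2.217, 2.224, 0.002]
contact_force: [0.7, 0.2, -0.6]
grip_width: 0.0464
gripper_force: 32.4
clock: 10.1
tcp_pos: [0.4688, -0.1539, 0.1246]
orientation: [2.21, 2.233, 0.001]
contact_force: [-0.1, 0.4, -0.7]
grip_width: 0.0466
gripper_force: 32.4
t 10.1 tcp [ 0.4688 -0.1539  0.1246] jaw 0.6 w 0.0466 gf 32.4 q [-0.27  0.38  0.57  2.12 -0.3   0.73  0.5 ]
.4683,-.1552,.12,0 shift [-0.05 -0.02  0.18] turn [ 0.01 -0.    0.07]
.4683,-.1552,.029,0 shift [-0.05 -0.02  3.82] turn [ 0.01 -0.    0.07]
```

```bash
python3 -m creep '{"rows":[[-0.05,-0.02,1.2,0,0,0,44],[-0.05,-0.02,2,0,0,0,44],[-0.05,-0.02,2.5,0,0,0,44],[-0.05,-0.02,3,0,0,0,44],[-0.05,-0.02,3.4,0,0,0,44],[-0.05,-0.02,3.7,0,0,0,44],[-0.05,-0.02,3.8,0,0,0,44],[-0.05,-0.02,3.82,0,0,0,44]]}'; python3 go.py .4683,-.1552,.0275,0
```

```text
clock: 11.1
tcp_pos: [0.4672, -0.1568, 0.0289]
orientation: [2.213, 2.23, 0.0]
contact_force: [-0.3, 1.1, 0.2]
grip_width: 0.0462
gripper_force: 32.4
t 11.1 tcp [ 0.4672 -0.1568  0.0289] jaw 0.4 w 0.0462 gf 32.4 q [-0.15  0.55  0.44  2.16 -0.45  0.52  0.63]
.4683,-.1552,.0275,0 shift [0.06 0.05 0.06] turn [ 0.   -0.    0.06]
```

```bash
python3 -m creep '{"rows":[[0.03,0.03,0.06,0,0,0,44],[0.03,0.03,0.08,0,0,0,44],[0.03,0.03,0.06,0,0,0,60],[0.03,0.03,0.06,0,0,0,70],[0.03,0.03,0.06,0,0,0,70],[0.03,0.03,-0.3,0,0,0,70],[0.03,0.03,-1.2,0,0,0,75],[0.03,0.03,-2.8,0,0,0,85],[0.03,0.03,-4,0,0,0,85],[0.03,0.03,-4,0,0,0,85]]}'; python3 go.py .420,.213,.125,0
python3 - <<'E'
from fit import *
f=[optics.grab_frame(n)['color'][a:a+120,b:b+130] for n,a,b in (('scene',260,300),('wrist',170,230))]
cv2.imwrite('pics/s2.png',cv2.resize(np.hstack(f),None,fx=3,fy=3,interpolation=cv2.INTER_CUBIC))
E
```

```text
clock: 12.35
tcp_pos: [0.4694, -0.1563, 0.1312]
orientation: [2.21, 2.228, 0.005]
contact_force: [-0.5, -0.3, -0.4]
grip_width: 0.0846
gripper_force: 0.0
t 12.35 tcp [ 0.4694 -0.1563  0.1312] jaw 0.5 w 0.0846 gf 0.0 q [-0.28  0.37  0.59  2.11 -0.3   0.74  0.51]
.420,.213,.125,0 shift [14.79 -1.86  0.24] turn [0.03 0.   0.06]
```

View pics/s2.png

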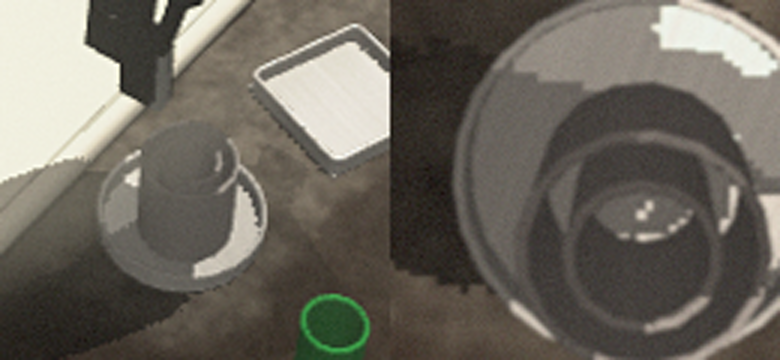

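Mid stands upright round small, both nested concentrically within a couple of mm (right half, rings centred at about (645,250)). Next the large one.

```bash
python3 -m creep '{"rows":[[2.3,-0.3,0,0,0,0,85],[4.6,-0.7,0,0,0,0,85],[6.9,-1,0,0,0,0,85],[9.2,-1.3,0,0,0,0,85],[11.5,-1.6,0,0,0,0,85],[13.6,-1.8,0.1,0,0,0,85],[14.79,-1.86,0.2,0,0,0,85],[14.79,-1.86,0.2,0,0,0,85],[14.79,-1.86,0.2,0,0,0,85]]}'; python3 go.py .420,.213,.037,0
python3 - <<'E'
from fit import *
f=optics.grab_frame('wrist'); v=f['color'].copy()
P=pts('r',.066,.05,.015,(.42,.213,0)); n=len(P)//2
for Q in (P[:n],P[n:]): cv2.polylines(v,[np.round(proj(f,Q)).astype(int)],True,(0,0,255),1)
cv2.imwrite('pics/w3.png',v)
E
```

```text
clock: 13.58
tcp_pos: [0.4179, 0.2121, 0.1231]
orientation: [2.213, 2.229, -0.003]
contact_force: [-0.2, -0.4, 0.4]
grip_width: 0.0849
gripper_force: 0.0
t 13.57 tcp [0.4179 0.2121 0.1231] jaw 0.4 w 0.0849 gf 0.0 q [-1.03  0.33  0.5   2.17 -0.25  0.7  -0.35]
.420,.213,.037,0 shift [0.04 0.09 3.44] turn [-0.01  0.01  0.05]
```

View pics/w3.png

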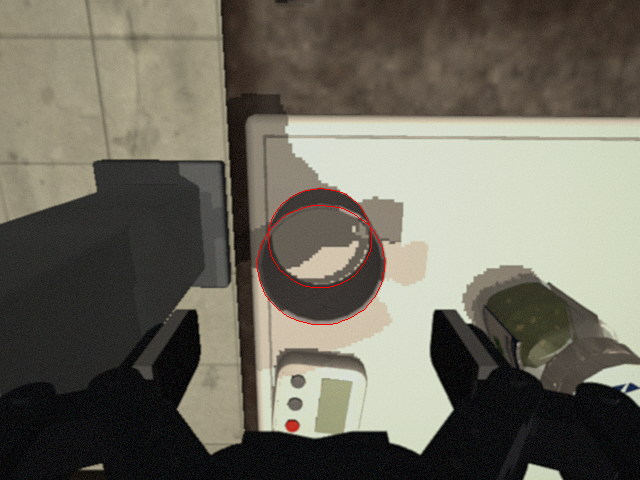

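Large round matches its overlay at (320,255); the jar at (560,330) is clear of the right finger by about 50 mm. Descend and grip.

```bash
python3 -m creep '{"rows":[[0.03,0.07,1.4,0,0,0,85],[0.03,0.07,2.8,0,0,0,85],[0.03,0.07,3.4,0,0,0,85],[0.03,0.07,3.4,0,0,0,62],[0.03,0.07,3.4,0,0,0,62],[0.03,0.07,3.4,0,0,0,62],[0.03,0.07,3.4,0,0,0,62]]}' 30; python3 go.py .420,.213,.13,0  .4678,-.155,.13,0
```

```text
clock: 14.5
tcp_pos: [0.4204, 0.2146, 0.0395]
orientation: [2.212, 2.231, 0.002]
contact_force: [0.2, -0.4, -0.4]
grip_width: 0.0658
gripper_force: 33.6
t 14.5 tcp [0.4204 0.2146 0.0395] jaw 0.5 w 0.0658 gf 33.6 q [-0.93  0.49  0.4   2.2  -0.38  0.51 -0.23]
.420,.213,.13,0 shift [-0.06 -0.01 -3.62] turn [ 0.01 -0.01  0.06]
.4678,-.155,.13,0 shift [-14.8    1.78  -3.63] turn [ 0.01 -0.01  0.06]
```

```bash
python3 -m creep '{"rows":[[0,0,-0.8,0,0,0,62],[0,0,-2.4,0,0,0,62],[-1.5,0.1,-3.8,0,0,0,62],[-3.8,0.4,-3.8,0,0,0,62],[-6.1,0.7,-3.8,0,0,0,62],[-8.4,1,-3.8,0,0,0,62],[-10.7,1.3,-3.8,0,0,0,62],[-13,1.6,-3.8,0,0,0,62],[-14.6,1.78,-3.8,0,0,0,62],[-14.8,1.78,-3.5,0,0,0,62]]}'; python3 -m creep '{"rows":[[0,0,0,0,0,0,62],[0,0,0,0,0,0,62],[0,0,0,0,0,0,62]]}'; python3 go.py .468,-.155,.028,0
```

```text
clock: 15.75
tcp_pos: [0.4679, -0.1588, 0.1271]
orientation: [2.216, 2.223, 0.001]
contact_force: [-0.6, 0.6, -1.2]
grip_width: 0.066
gripper_force: 34.1
clock: 16.12
tcp_pos: [0.4678, -0.1541, 0.1265]
orientation: [-2.21, -2.233, -0.001]
contact_force: [0.5, 0.1, -0.8]
grip_width: 0.0655
gripper_force: 34.1
t 16.12 tcp [ 0.4678 -0.1541  0.1265] jaw 0.6 w 0.0655 gf 34.1 q [-0.3   0.38  0.6   2.12 -0.32  0.73  0.52]
.468,-.155,.028,0 shift [-0.04  0.01  3.94] turn [ 0.   -0.    0.07]
```

```bash
python3 -m creep '{"rows":[[-0.03,0,1.2,0,0,0,62],[-0.03,0,2,0,0,0,62],[-0.03,0,2.5,0,0,0,62],[-0.03,0,3,0,0,0,62],[-0.03,0,3.4,0,0,0,62],[-0.03,0,3.7,0,0,0,62],[-0.03,0,3.85,0,0,0,62],[-0.03,0,3.94,0,0,0,62],[-0.03,0,3.94,0,0,0,62]]}'; python3 go.py .468,-.1552,.0265,0
```

```text
clock: 17.25
tcp_pos: [0.4677, -0.1562, 0.0279]
orientation: [2.212, 2.23, 0.0]
contact_force: [0.1, 0.8, -1.1]
grip_width: 0.0659
gripper_force: 34.1
t 17.25 tcp [ 0.4677 -0.1562  0.0279] jaw 0.5 w 0.0659 gf 34.1 q [-0.17  0.55  0.46  2.16 -0.48  0.53  0.66]
.468,-.1552,.0265,0 shift [0.04 0.01 0.06] turn [ 0.   -0.    0.06]
```

```bash
python3 -m creep '{"rows":[[0.02,0,0.05,0,0,0,62],[0.02,0,0.07,0,0,0,62],[0.02,0,0.05,0,0,0,80],[0.02,0,0.05,0,0,0,85],[0.02,0,0.05,0,0,0,85],[0.02,0,-0.4,0,0,0,85],[0.02,0,-1.2,0,0,0,85],[0.02,0,-2.8,0,0,0,85],[0.02,0,-4,0,0,0,85],[0.02,0,-4,0,0,0,85]]}'; python3 go.py .533,.038,.12,34.4
python3 - <<'E'
from fit import *
f=[optics.grab_frame(n)['color'][a:a+120,b:b+130] for n,a,b in (('scene',260,300),('wrist',170,230))]
cv2.imwrite('pics/s3.png',cv2.resize(np.hstack(f),None,fx=3,fy=3,interpolation=cv2.INTER_CUBIC))
E
```

```text
clock: 18.5
tcp_pos: [0.4692, -0.1561, 0.1303]
orientation: [2.21, 2.228, 0.005]
contact_force: [0.2, 0.4, -0.5]
grip_width: 0.0852
gripper_force: 0.0
t 18.5 tcp [ 0.4692 -0.1561  0.1303] jaw 0.5 w 0.0852 gf 0.0 q [-0.31  0.38  0.62  2.12 -0.32  0.74  0.53]
.533,.038,.12,34.4 shift [7.74 2.61 0.43] turn [ 0.03  0.01 -4.24]
```

View pics/s3.png

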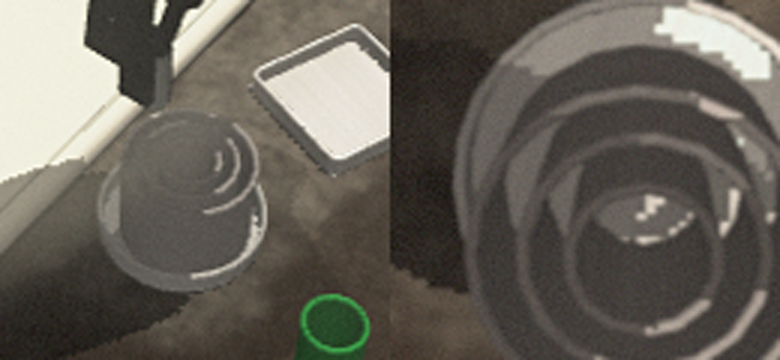

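The three rounds are nested and level in the round tin (rings concentric at about (645,255), right half). Next, small square.

```bash
python3 -m creep '{"rows":[[1.8,0.6,-0.2,0,0,-0.9,80],[3.8,1.3,-0.2,0,0,-1.8,75],[5.8,2,0,0,0,-2.7,70],[7.5,2.5,0.3,0,0,-3.6,65],[7.74,2.61,0.43,0,0,-4.2,65],[7.74,2.61,0.43,0,0,-4.2,65],[7.74,2.61,0.43,0,0,-4.2,65]]}'; python3 go.py .533,.038,.039,34.4
python3 - <<'E'
from fit import *
f=optics.grab_frame('wrist'); v=f['color'].copy()
for w,p in ((.036,(.533,.038,.6)),(.056,(.6525,.067,1.02))):
    P=pts('s',w,.05,.015,p); n=len(P)//2
    for Q in (P[:n],P[n:]): cv2.polylines(v,[np.round(proj(f,Q)).astype(int)],True,(0,0,255),1)
cv2.imwrite('pics/w4.png',v)
E
```

```text
clock: 19.48
tcp_pos: [0.5306, 0.0372, 0.1166]
orientation: [-1.477, -2.772, 0.002]
contact_force: [0.1, -0.5, -0.2]
grip_width: 0.0649
gripper_force: 0.0
t 19.48 tcp [0.5306 0.0372 0.1166] jaw 33.9 w 0.0649 gf 0.0 q [-0.52  0.43  0.42  2.03 -0.25  0.74  0.64]
.533,.038,.039,34.4 shift [-0.03  0.1   3.1 ] turn [-0.01 -0.   -0.07]
```

View pics/w4.png

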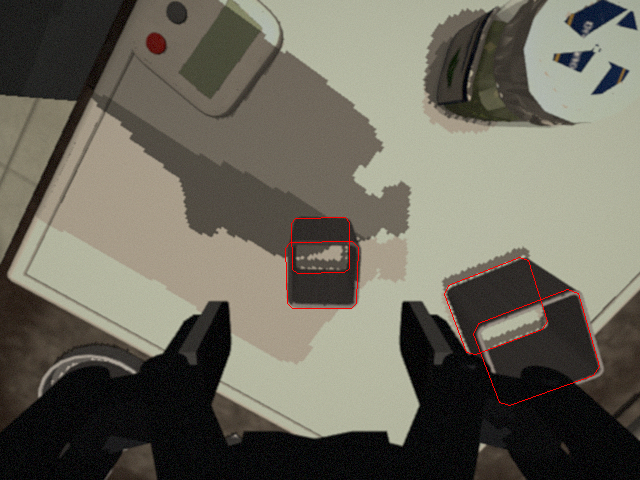

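Small square matches its overlay at (323,260) and sits square to the jaws; large square is at (525,325), clear of the right finger. Descend and grip.

```bash
python3 -m creep '{"rows":[[0,0.08,1.4,0,0,-0.05,65],[-0.02,0.08,2.6,0,0,-0.05,65],[-0.02,0.08,3.05,0,0,-0.05,65],[-0.02,0.08,3.05,0,0,-0.05,32],[-0.02,0.08,3.05,0,0,-0.05,32],[-0.02,0.08,3.05,0,0,-0.05,32],[-0.02,0.08,3.05,0,0,-0.05,32],[-0.02,0.08,3.05,0,0,-0.05,32]]}' 30; python3 go.py .533,.038,.1,34.4  .5876,-.1774,.1,68.4
```

```text
clock: 20.52
tcp_pos: [0.5339, 0.0391, 0.0417]
orientation: [1.463, 2.779, 0.002]
contact_force: [-0.7, -0.2, 5.9]
grip_width: 0.0361
gripper_force: 30.5
t 20.52 tcp [0.5339 0.0391 0.0417] jaw 34.5 w 0.0361 gf 30.5 q [-0.46  0.55  0.35  2.05 -0.33  0.59  0.72]
.533,.038,.1,34.4 shift [-0.02 -0.05 -2.33] turn [0.01 0.   0.01]
.5876,-.1774,.1,68.4 shift [-8.36 -3.12 -2.33] turn [ 0.01  0.01 -4.24]
```

```bash
python3 -m creep '{"rows":[[0,0,-0.8,0,0,0,32],[0,0,-2,0,0,0,32],[-1.6,-0.6,-2.4,0,0,-0.8,32],[-3.6,-1.4,-2.4,0,0,-1.7,32],[-5.6,-2.1,-2.4,0,0,-2.6,32],[-7.4,-2.8,-2.4,0,0,-3.5,32],[-8.36,-3.12,-2.4,0,0,-4.24,32],[-8.36,-3.12,-2.2,0,0,-4.24,32],[-8.36,-3.12,-2,0,0,-4.24,32],[-8.36,-3.12,-2,0,0,-4.24,32]]}'; python3 go.py .5876,-.1774,.03,68.4
python3 - <<'E'
from fit import *
f=optics.grab_frame('wrist'); v=f['color'].copy()
for w,h,z,p in ((.036,.05,.065,(.5876,-.1774,1.194)),(.074,.012,0,(.5876,-.1774,1.194)),(.07,.01,.002,(.5876,-.1774,1.194))):
    P=pts('s',w,h,z,p); n=len(P)//2
    for Q in (P[:n],P[n:]): cv2.polylines(v,[np.round(proj(f,Q)).astype(int)],True,(0,0,255),1)
cv2.imwrite('pics/w5.png',v)
E
```

```text
clock: 21.78
tcp_pos: [0.5866, -0.1753, 0.0901]
orientation: [-0.586, -3.084, -0.001]
contact_force: [0.2, -0.3, -1.0]
grip_width: 0.0355
gripper_force: 30.0
t 21.77 tcp [ 0.5866 -0.1753  0.0901] jaw 68.5 w 0.0355 gf 30.0 q [ 0.    0.56  0.25  1.84 -0.19  0.77  1.55]
.5876,-.1774,.03,68.4 shift [-0.07 -0.07  2.4 ] turn [ 0.   -0.01  0.01]
```

View pics/w5.png

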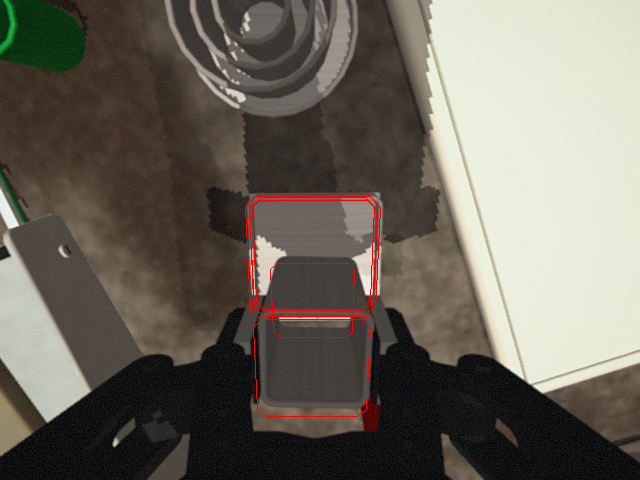

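The tin overlay fits at (315,255), and the small square is held straight with its flats parallel to the tin. Lower.

```bash
python3 -m creep '{"rows":[[-0.05,-0.05,1.2,0,0,0,32],[-0.05,-0.05,1.9,0,0,0,32],[-0.05,-0.05,2.2,0,0,0,32],[-0.05,-0.05,2.38,0,0,0,32],[-0.05,-0.05,2.38,0,0,0,32]]}'; python3 go.py .5876,-.1774,.0287,68.4
```

```text
clock: 22.45
tcp_pos: [0.5881, -0.1791, 0.0316]
orientation: [0.589, 3.086, 0.0]
contact_force: [0.9, -0.8, -0.5]
grip_width: 0.0359
gripper_force: 29.9
t 22.45 tcp [ 0.5881 -0.1791  0.0316] jaw 68.4 w 0.0359 gf 29.9 q [ 0.03  0.65  0.22  1.86 -0.22  0.66  1.58]
.5876,-.1774,.0287,68.4 shift [0.04 0.06 0.12] turn [ 0.  0. -0.]
```

Lower the last 3 mm, release, lift.

```bash
python3 -m creep '{"rows":[[0.03,0.05,0.07,0,0,0,32],[0.03,0.05,0.12,0,0,0,32],[0.03,0.05,0.12,0,0,0,32]]}'; python3 -m creep '{"rows":[[0,0,0,0,0,0,50],[0,0,0,0,0,0,65],[0,0,0,0,0,0,65],[0,0,-0.4,0,0,0,65],[0,0,-1.2,0,0,0,70],[0,0,-2.8,0,0,0,80],[0,0,-4,0,0,0,80],[0,0,-4,0,0,0,80]]}'; python3 go.py .6525,.067,.125,57
```

```text
clock: 22.82
tcp_pos: [0.5879, -0.1774, 0.0288]
orientation: [0.589, 3.085, 0.001]
contact_force: [-1.4, 1.7, 2.4]
grip_width: 0.0358
gripper_force: 30.2
clock: 23.82
tcp_pos: [0.5898, -0.1783, 0.1326]
orientation: [0.588, 3.079, 0.0]
contact_force: [-0.5, 0.5, -0.9]
grip_width: 0.08
gripper_force: 0.0
t 23.82 tcp [ 0.5898 -0.1783  0.1326] jaw 68.4 w 0.08 gf 0.0 q [-0.01  0.51  0.27  1.82 -0.18  0.84  1.54]
.6525,.067,.125,57 shift [ 1.29 10.05  0.31] turn [0.01 0.05 1.42]
```

```bash
python3 -m creep '{"rows":[[0.2,2,0,0,0,0.3,83],[0.5,4.2,0,0,0,0.6,85],[0.8,6.4,0,0,0,1,85],[1.1,8.6,0.1,0,0,1.4,85],[1.29,10,0.3,0,0,1.42,85],[1.29,10.05,0.3,0,0,1.42,85],[1.29,10.05,0.3,0,0,1.42,85]]}'; python3 go.py .6525,.067,.039,57
python3 - <<'E'
from fit import *
f=optics.grab_frame('wrist')
for thr in (60,80,100): print(fit([f],'s',.056,.05,.015,(.6525,.067),thr))
E
```

```text
clock: 24.7
tcp_pos: [0.6498, 0.067, 0.1208]
orientation: [-0.892, -3.012, 0.002]
contact_force: [0.3, -0.7, -0.3]
grip_width: 0.085
gripper_force: 0.0
t 24.7 tcp [0.6498 0.067  0.1208] jaw 57.0 w 0.085 gf 0.0 q [-0.41  0.58  0.3   1.72 -0.21  0.87  0.97]
.6525,.067,.039,57 shift [-0.09  0.06  3.27] turn [-0.01 -0.   -0.  ]
(array([0.69450207, 0.03802791, 0.80179412]), [np.float64(0.05456032381119985)])
(array([0.65686045, 0.06278063, 0.67313838]), [np.float64(0.13040118455885652)])
(array([0.65686045, 0.06278063, 0.67313838]), [np.float64(0.13803899671454425)])
```

The wrist fit is unusable here because the window is too small and shadow gets in. The earlier two-view fit and the w4 overlay agreed, and the jaws have 14 mm clearance per side, so I proceed.

```bash
python3 -m creep '{"rows":[[-0.03,0.05,1.4,0,0,0,85],[-0.07,0.06,2.7,0,0,0,85],[-0.07,0.06,3.25,0,0,0,85],[-0.07,0.06,3.25,0,0,0,52],[-0.07,0.06,3.25,0,0,0,52],[-0.07,0.06,3.25,0,0,0,52],[-0.07,0.06,3.25,0,0,0,52]]}' 30; python3 go.py .6525,.067,.13,57 .5876,-.1774,.13,68.4
```

```text
clock: 25.62
tcp_pos: [0.6534, 0.0681, 0.041]
orientation: [0.891, 3.01, 0.001]
contact_force: [0.1, 0.1, 5.9]
grip_width: 0.0557
gripper_force: 32.5
t 25.62 tcp [0.6534 0.0681 0.041 ] jaw 57.0 w 0.0557 gf 32.5 q [-0.38  0.69  0.26  1.75 -0.25  0.73  1.  ]
.6525,.067,.13,57 shift [ 0.   -0.05 -3.56] turn [0.01 0.01 0.  ]
.5876,-.1774,.13,68.4 shift [-3.14 -9.67 -3.57] turn [ 0.01  0.01 -1.42]
```

```bash
python3 -m creep '{"rows":[[0,0,-0.8,0,0,0,52],[0,0,-2.4,0,0,0,52],[-0.5,-1.6,-3.7,0,0,-0.2,52],[-1.1,-3.6,-3.7,0,0,-0.5,52],[-1.8,-5.6,-3.7,0,0,-0.9,52],[-2.4,-7.6,-3.7,0,0,-1.2,52],[-3,-9.2,-3.7,0,0,-1.42,52],[-3.14,-9.67,-3.5,0,0,-1.42,52],[-3.14,-9.67,-3.5,0,0,-1.42,52],[-3.14,-9.67,-3.5,0,0,-1.42,52]]}'; python3 go.py .5879,-.1774,.03,68.4
```

```text
clock: 26.88
tcp_pos: [0.5875, -0.175, 0.1272]
orientation: [-0.585, -3.087, -0.002]
contact_force: [-0.3, -0.1, -1.1]
grip_width: 0.0559
gripper_force: 32.1
t 26.88 tcp [ 0.5875 -0.175   0.1272] jaw 68.5 w 0.0559 gf 32.1 q [-0.01  0.51  0.27  1.82 -0.18  0.83  1.54]
.5879,-.1774,.03,68.4 shift [-0.05 -0.09  3.89] turn [ 0.01 -0.    0.02]
```

```bash
python3 -m creep '{"rows":[[-0.05,-0.06,1.2,0,0,0,52],[-0.05,-0.06,2,0,0,0,52],[-0.05,-0.06,2.5,0,0,0,52],[-0.05,-0.06,3,0,0,0,52],[-0.05,-0.06,3.4,0,0,0,52],[-0.05,-0.06,3.7,0,0,0,52],[-0.05,-0.06,3.85,0,0,0,52],[-0.05,-0.06,3.85,0,0,0,52]]}'; python3 go.py .5879,-.1774,.028,68.4
```

```text
clock: 27.88
tcp_pos: [0.5873, -0.1793, 0.0308]
orientation: [-0.589, -3.086, 0.0]
contact_force: [0.3, -0.4, -0.3]
grip_width: 0.0558
gripper_force: 32.1
t 27.88 tcp [ 0.5873 -0.1793  0.0308] jaw 68.4 w 0.0558 gf 32.1 q [ 0.03  0.65  0.23  1.86 -0.22  0.66  1.58]
.5879,-.1774,.028,68.4 shift [0.01 0.08 0.11] turn [-0. -0. -0.]
```

```bash
python3 -m creep '{"rows":[[0,0.04,0.06,0,0,0,52],[0,0.06,0.11,0,0,0,52],[0,0.06,0.12,0,0,0,52]]}'; python3 -m creep '{"rows":[[0,0,0,0,0,0,70],[0,0,0,0,0,0,85],[0,0,0,0,0,0,85],[0,0,-0.4,0,0,0,85],[0,0,-1.2,0,0,0,85],[0,0,-2.8,0,0,0,85],[0,0,-4.5,0,0,0,85],[0,0,-5,0,0,0,85],[0,0,-5,0,0,0,85]]}'; python3 go.py .5,.05,.2,68.4
```

```text
clock: 28.25
tcp_pos: [0.5881, -0.1776, 0.028]
orientation: [0.589, 3.086, 0.0]
contact_force: [-0.5, 0.6, 1.4]
grip_width: 0.0558
gripper_force: 32.3
clock: 29.38
tcp_pos: [0.5885, -0.1779, 0.1544]
orientation: [0.589, 3.083, 0.0]
contact_force: [-0.6, 0.1, -0.5]
grip_width: 0.0849
gripper_force: 0.0
t 29.38 tcp [ 0.5885 -0.1779  0.1544] jaw 68.4 w 0.0849 gf 0.0 q [-0.02  0.48  0.28  1.8  -0.17  0.88  1.53]
.5,.05,.2,68.4 shift [ 6.64  7.17 -1.83] turn [ 0.01  0.02 -0.  ]
```

I've used all 14 picture views, so I'll verify numerically: move the arm aside, then match projected rims to image edges in both cameras.

```bash
python3 -m creep '{"rows":[[1,1,-1.5,0,0,0,85],[2.6,2.8,-2.2,0,0,0,85],[4.2,4.6,-2.2,0,0,0,85],[5.8,6.3,-2.2,0,0,0,85],[7.2,7.8,-2.2,0,0,0,85],[8.6,9,-2.2,0,0,0,85],[9.5,9.5,-2.2,0,0,0,85],[9.5,9.5,-2.2,0,0,0,85]]}'
cat > chk.py <<'E'
from fit import *
import itertools
fs=[optics.grab_frame(n) for n in ('scene','top')]
G=[]
for f in fs:
    g=cv2.GaussianBlur(cv2.cvtColor(f['color'],cv2.COLOR_BGR2GRAY).astype(np.float32),(0,0),.8)
    G.append(np.hypot(cv2.Sobel(g,cv2.CV_32F,1,0),cv2.Sobel(g,cv2.CV_32F,0,1)))
def dense(k,w):
    if k=='r': return ring('r',w,120)
    q=ring('s',w); return np.concatenate([q[i]+(np.roll(q,-1,0)[i]-q[i])*np.linspace(0,1,15)[:,None] for i in range(8)])
def score(k,w,x,y,z,a,use):
    c,s=np.cos(a),np.sin(a); X=np.c_[dense(k,w)@np.array([[c,s],[-s,c]])+[x,y],np.full(120,z)]
    return [cv2.remap(G[i],*[proj(fs[i],X).astype(np.float32)[:,[j]] for j in (0,1)],cv2.INTER_LINEAR).mean() for i in use]
for n,k,w,x,y,a,z in (('large','r',.066,.468,-.1565,0,.052),('mid','r',.048,.468,-.1565,0,.052),('small','r',.03,.468,-.1565,0,.052),('sqL','s',.056,.588,-.1776,1.194,.052),('sqS','s',.036,.588,-.1776,1.194,.052),('rtin','r',.084,.467,-.1545,0,.012),('stin','s',.074,.5876,-.1774,1.194,.012)):
    for use in ((0,1),(0,),(1,)):
        R=[(sum(score(k,w,x+dx,y+dy,z+dz,a,use)),dx,dy,dz) for dx,dy,dz in itertools.product(np.arange(-.01,.0101,.001),np.arange(-.01,.0101,.001),np.arange(-.008,.0101,.002) if len(use)==2 else [0])]
        b=max(R); print(n,use,'xy',round(x+b[1],4),round(y+b[2],4),'z',round(z+b[3],3),'score',round(b[0],1),'median',round(np.median([q[0] for q in R]),1))
# jar and timer still there: difference with the start picture
o=cv2.imread('pics/scene0.png'); d=cv2.absdiff(o,fs[0]['color']).max(2)
for nm,(a,b,c,e) in dict(jar=(165,225,225,260),timer=(248,288,193,243)).items(): print(nm,'changed px frac',(d[a:b,c:e]>40).mean().round(3))
E
python3 chk.py
```

```text
clock: 30.38
tcp_pos: [0.4527, 0.1319, 0.2067]
orientation: [-0.582, -3.085, 0.002]
contact_force: [-0.2, -0.8, 0.4]
grip_width: 0.0849
gripper_force: 0.0
large (0, 1) xy 0.463 -0.1485 z 0.054 score 305.4 median 202.5
large (0,) xy 0.465 -0.1475 z 0.052 score 134.8 median 86.8
large (1,) xy 0.464 -0.1495 z 0.052 score 173.0 median 112.8
mid (0, 1) xy 0.475 -0.1535 z 0.044 score 279.2 median 233.6
mid (0,) xy 0.469 -0.1555 z 0.052 score 134.1 median 113.2
mid (1,) xy 0.476 -0.1615 z 0.052 score 155.2 median 124.3
small (0, 1) xy 0.467 -0.1565 z 0.054 score 306.8 median 236.4
small (0,) xy 0.469 -0.1565 z 0.052 score 130.3 median 102.6
small (1,) xy 0.467 -0.1565 z 0.052 score 177.0 median 137.0
sqL (0, 1) xy 0.584 -0.1796 z 0.056 score 327.7 median 223.8
sqL (0,) xy 0.588 -0.1796 z 0.052 score 150.2 median 78.9
sqL (1,) xy 0.581 -0.1716 z 0.052 score 233.8 median 143.3
sqS (0, 1) xy 0.58 -0.1816 z 0.062 score 361.2 median 264.7
sqS (0,) xy 0.59 -0.1776 z 0.052 score 154.6 median 110.8
sqS (1,) xy 0.584 -0.1846 z 0.052 score 216.6 median 160.9
rtin (0, 1) xy 0.468 -0.1525 z 0.012 score 368.3 median 205.3
rtin (0,) xy 0.469 -0.1525 z 0.012 score 178.2 median 96.0
rtin (1,) xy 0.467 -0.1515 z 0.012 score 199.2 median 109.4
stin (0, 1) xy 0.5856 -0.1754 z 0.018 score 382.6 median 227.7
stin (0,) xy 0.5946 -0.1754 z 0.012 score 170.0 median 100.5
stin (1,) xy 0.5866 -0.1764 z 0.012 score 215.3 median 128.4
jar changed px frac 0.0
timer changed px frac 0.381
```

Scene-view rims put the mid, small and both squares where I released them. The large fit is confused by neighbouring rims, and the arm hides the timer. I'll move it farther away and recheck with inner and outer rims together.

```bash
python3 go.py .31,.33,.22,68.4 | tail -1; python3 -m creep '{"rows":[[1.5,-1.2,-0.3,0,0,0,85],[1.5,-1.2,-0.3,0,0,0,85]]}' >/dev/null; python3 go.py .31,.33,.24,68.4
```

```text
.31,.33,.22,68.4 shift [ 8.32  5.32 -0.51] turn [-0.01 -0.01 -0.  ]
t 30.73 tcp [0.4067 0.114  0.2148] jaw 68.2 w 0.0851 gf 0.0 q [-0.58  0.08  0.16  2.16 -0.02  0.9   0.79]
.31,.33,.24,68.4 shift [ 6.8   6.59 -1.01] turn [-0.01 -0.01 -0.02]
```

```bash
python3 -m creep '{"rows":[[1.6,1.5,-0.4,0,0,0,85],[3.2,3.1,-0.8,0,0,0,85],[4.8,4.7,-1,0,0,0,85],[6.4,6.2,-1,0,0,0,85],[6.8,6.6,-1,0,0,0,85],[6.8,6.6,-1,0,0,0,85]]}' | head -2
sed -i 's/    return \[cv2.remap/    if w2: return [min(a1,b1) for a1,b1 in zip(score(k,w,x,y,z,a,use,0),score(k,w-.004,x,y,z,a,use,0))]\n&/; s/z,a,use):/z,a,use,w2=1):/' chk.py; python3 chk.py | grep -v '(0, 1)'
python3 - <<'E'
from fit import *
# timer template match, top and scene, between first and present pictures
for n,(a,b,c,e) in dict(top=(308,350,243,285),scene=(248,288,193,243)).items():
    o=cv2.imread(f'pics/{n}0.png')[a:b,c:e]; g=optics.grab_frame(n)['color']
    R=cv2.matchTemplate(g[a-25:b+25,c-25:e+25],o,cv2.TM_CCOEFF_NORMED); _,m,_,l=cv2.minMaxLoc(R); print(n,'timer shift px',l[0]-25,l[1]-25,round(m,3))
E
```

```text
clock: 31.48
tcp_pos: [0.3121, 0.3324, 0.24]
large (0,) xy 0.464 -0.1465 z 0.052 score 127.5 median 86.2
large (1,) xy 0.465 -0.1485 z 0.052 score 156.2 median 102.5
mid (0,) xy 0.467 -0.1555 z 0.052 score 122.6 median 110.5
mid (1,) xy 0.476 -0.1545 z 0.052 score 143.1 median 110.1
small (0,) xy 0.468 -0.1575 z 0.052 score 120.4 median 92.3
small (1,) xy 0.47 -0.1525 z 0.052 score 161.1 median 124.4
sqL (0,) xy 0.589 -0.1786 z 0.052 score 138.7 median 77.3
sqL (1,) xy 0.58 -0.1696 z 0.052 score 198.2 median 132.2
sqS (0,) xy 0.592 -0.1766 z 0.052 score 140.2 median 97.3
sqS (1,) xy 0.583 -0.1856 z 0.052 score 192.1 median 138.7
rtin (0,) xy 0.47 -0.1495 z 0.012 score 156.8 median 91.9
rtin (1,) xy 0.466 -0.1515 z 0.012 score 177.3 median 101.6
stin (0,) xy 0.5926 -0.1784 z 0.012 score 156.7 median 95.1
stin (1,) xy 0.5856 -0.1754 z 0.012 score 197.9 median 120.1
jar changed px frac 0.0
timer changed px frac 0.0
top timer shift px 0 0 0.997
scene timer shift px 0 0 0.999
```

The jar and timer have not moved, the rims sit at floor-plus-50 mm height, and the nest clearances (at most 8 mm) bound the offsets below the 12 mm limit. Handing in.

```bash
python3 -c "
from bench import r
print(r.hand_in())"
```

```text
the job is handed in; nothing more can be done
None
```

I handed the job in at about 32 s with the three round cutters nested in the round tin and the two square ones nested in the square tin; the spice jar and timer have not moved, though the hand-in gave no verdict and I checked the square nest only by numbers, not in a picture.

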